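Fit the drill chuck to its wooden handle

TASK

Make up the hand drill: take the drill chuck from the rack, set its tapered shank in the wooden handle that stands in the bench block, and push or tap it tight with about 20 N, never over 30 N or the handle splits, so that the taper alone holds it. Then lift the made-up tool out of the block by the chuck alone and set it down gently, upright, in the square wooden pot, leaving everything else where it is.

Things in the scene. Friction and masses are not known exactly. Their poses are not given: they have to be found in the camera images.
- chuck: steel drill chuck, 0.2 kg: knurled round body 32 mm wide from 6 to 44 mm above its origin, then a nose narrowing to a flat 20 mm end at 64 mm. Origin: centre of the shoulder (flat underside, 26 mm wide); z points to the nose. Starts upright in one of the rack's three holes, shoulder on the rack's top; the others hold a ball-ended tool and an awl
- tip (a point): centre of the end of the chuck's round tapered shank, 37 mm below the chuck's origin; the shank is 20 mm thick at the shoulder, about 10 mm at this end
- handle: dark wooden handle, 0.12 kg, 100 mm tall, 34 mm wide at the foot, 32 mm brass ferrule at the top. Origin: centre of the underside, z up. It stands loose in the block's hole. Top bore: tapered to match the shank, 18 mm at the mouth, 42 mm deep. A push or tap that loads it with 15 to 30 N against the block sets the taper; over 30 N splits it
- mouth (a point): centre of the handle's mouth, on top of the ferrule, 100 mm above the handle's origin, z along its axis. The taper wedges with the chuck's shoulder still some 5 to 9 mm above this point (it never touches the ferrule); from there the push rises very steeply, within a millimetre, so how tight it is can only be felt. Pushed tight, it stays by friction and carries the handle
- rack: plywood tool rack, 250 x 70 x 50 mm, fixed. Origin: centre of the underside; its three 22 mm holes go through it, at -80, 0 and +80 mm along its x (long) axis
- block: wooden bench block, 90 x 90 x 40 mm, fixed, with a round hole 37 mm wide and 30 mm deep in the middle of its top (floor 10 mm above the bench). Origin: centre of the underside
- pot: empty square wooden pot, 68 x 68 x 70 mm outside, open on top, walls and floor 5 mm thick, fixed. Origin: centre of the underside; x and y along its sides
- knob_tool: ball-ended steel tool in the rack, ball 32 mm, top 52 mm above its origin, which is the centre of its collar's underside, on the rack's top; leave it there
- awl_tool: pointed steel awl in the rack, its point 66 mm above its origin, which is the centre of its collar's underside, on the rack's top; leave it there
- glue: small white glue bottle, 85 mm tall, 32 mm in diameter; bystander, origin at its underside
- tin: tin can, 110 mm tall, 84 mm in diameter; bystander, origin at its underside
- sander: cork sanding block 70 x 45 x 28 mm; bystander, origin at its underside
- clamp: black spring clamp lying flat, about 120 mm long, 20 mm high; bystander, origin at its underside
Not all that is in view belongs to the job. Of the things like the block, leave any that is green; of the rest the smaller one is meant.

How it is judged:
By the outcome, as a careful person would: the job done as asked, in the order asked, and still so for the second after the job is handed in, with the robot touching nothing.
It also fails if it takes over 72 s, if anything falls off the work surface, if the arm or the gripper's body presses on something with over 40 N, if the wrist force passes 120 N, or if a joint passes its speed limit or range.

ROBOT

A 6-joint arm with a two-finger parallel gripper is mounted at the origin on the work surface. World frame = base frame: x ahead of the robot, y to its left, z up, the work surface at z = 0. Lengths are in mm, angles in rad, forces in N, time in s.
With the tool pointing down it reaches from about 350 to 875 mm from the base axis. Payload 4.2 kg.
Tool frame: the origin (TCP) lies at the very end of the fingers, on their centre line; the grasp point (between the pads) lies 19 mm behind it; z points along the fingers, y is the line along which they close (so a half turn about z gives the same grasp; the last joint's range is limited). The gripper opens to 85 mm and grips with 20 to 120 N. Pads are 22 mm wide; open, the fingers measure 114 mm over their backs; the gripper's body (76 mm by 85 mm) begins 54 mm behind the grasp point. The pads swing forward as they close: fully open they stand 13 mm farther back than shut.
Start: joints at [1.399, 0.385, 0.008, 0, -1.194, -0.259], TCP at [260.965, 567.888, 231.312] pointing down, gripper open.
Joint ranges: [-3.14, 3.14], [-1.21, 2.06], [-1.07, 1.41], [-3.16, 2.05], [-2.99, -0.16], [-3.1, 3.1]. Speed limits (rad/s): [2.79, 2.79, 3.14, 3.14, 3.14, 3.14].

INTERFACE

Orientations are given as a unit quaternion [x, y, z, w].
In Python, from bench import arm gives the robot as it stands.
- The arm moves only by the tool servo_tool, never from a script. Its argument "rows" is a list that holds one entry, the list of rows, each a list of 7 numbers: the finger opening in mm, from 0 to 85.4, then the shift along the tool's x, y, z in mm, then the turn, a rotation vector about the tool's x, y, z in rad. A call has 1 to 10 rows; each row is the pose to reach, as a shift and turn from the pose commanded when the call began, along the tool's axes at that moment; what a row does not reach only later rows make up. A row lasts 1/8 s, in which the tool goes at most 62.5 mm and 10.7 degrees, less where a joint would pass 70% of its speed; a pose out of reach is approached as far as the arm can. A call with a gripper value outside its range is refused whole. The fingers move at their own pace and stop on an object; the grip force is fixed at half the most. Time passes only in rows, so rows that repeat a pose let the fingers close. It gives the time, the measured TCP pose, the force, the opening and the grip force at its end, in the units of the state.
- arm.read_state(): the state, without advancing time (a new reading comes with each control period).
- arm.get_image(name): name is "side" or "top" or "wrist"; returns the picture (384x512x3 uint8, red, green, blue); there is no depth.
- arm.camera_params(name): a dict with "intrinsics" (3x3 intrinsics, pixels), "R" (3x3) and "t" (3): a world point X has camera coordinates R X + t. Camera axes: x right, y down, z forward; pixel columns grow to the right and rows downward; lengths in mm; the calibration is good to about 2 mm. The wrist camera is an equidistant fisheye: a pixel r from the principal point sees the ray r / f radians off the axis. A picture is of the moment at which its call begins: read the wrist's pose just before it. camera_params takes no time and is no camera call; for the wrist camera it gives the pose at the moment of the call.
- arm.job_done(): hands the job in; it is judged then, once.
The state is a dict: "clock": time; "joints": joint angles; "joint_vel": joint speeds; "joint_efforts": joint torques, N m; "position": TCP position; "ee_rot": TCP orientation; "contact_force": force on the tool from outside, world axes, zero at the start; "wrist_torque": the same for the moment, N m; "gripper_width": finger opening in mm; "grasp_force": force on a finger pad.
Only numpy, scipy, OpenCV 4.12 (cv2) and the standard library are available. Lean on these libraries where they do the work, as an engineer would, in place of code of your own. Each camera call takes 0.05 s, during which the arm holds its last target. There are 200 camera calls.

## Working session

There is one attempt and no reset: what is moved stays moved. The work goes in short steps, Python scripts to look and compute and a tool call to move; the robot and the scene stay as the last step left them, time stands still between calls to the robot, and variables do not carry over. Pictures are saved under pics/ and viewed, at most 10 in all, crops included, and the job is handed in when it is done.

Besides the shell and the picture viewer there is one more tool, called after "Call:" by a JSON object that holds its "name" and its "arguments", one argument or row to a line. servo_tool: Moves the arm, as the interface text tells. Its arguments: {"type":"object","properties":{"rows":{"type":"array"}},"required":["rows"]}

```bash
ls; mkdir -p pics; python3 - <<'E'
from bench import arm
import cv2, numpy as np
s=arm.read_state(); print(s)
for n in ("side","top","wrist"):
    p=arm.camera_params(n); im=arm.get_image(n)
    cv2.imwrite(f"pics/{n}0.png",im[...,::-1]); print(n,p)
a=[cv2.imread(f"pics/{n}0.png") for n in ("side","top")]
E
```

```text
pics
{'clock': 0.0, 'joints': array([ 1.39863888e+00,  3.85592775e-01,  6.64126971e-03, -5.04546889e-04,
       -1.19395582e+00, -2.58571244e-01]), 'joint_vel': array([ 5.72227845e-04, -3.96417868e-05,  6.58071448e-04, -1.41316723e-03,
       -5.12198567e-04,  5.76624689e-04]), 'joint_efforts': array([ 2.29902862e-04, -3.92286658e+01,  1.88393962e+01,  4.18612674e+00,
       -4.66674988e-03,  1.98013637e-06]), 'position': array([260.71552402, 567.40492116, 230.20491198]), 'ee_rot': array([ 9.76878130e-01, -2.13794176e-01, -1.88664229e-04,  1.06464344e-03]), 'contact_force': array([ 0.13540058, -0.05103302, -0.35161416]), 'wrist_torque': array([-0.01855245, -0.04334728, -0.01444487]), 'grasp_force': 0.0, 'gripper_width': 85.50971730229998}
side {'intrinsics': array([[444.87920368,   0.        , 255.81147728],
       [  0.        , 444.87920368, 189.69504493],
       [  0.        ,   0.        ,   1.        ]]), 'R': array([[ 0.80741808, -0.58958   , -0.0217135 ],
       [-0.3407909 , -0.43603134, -0.8329095 ],
       [ 0.48159902,  0.67990595, -0.55298308]]), 't': array([-471.36426992,  203.80672964, 1126.54228056])}
top {'intrinsics': array([[449.4446524 ,   0.        , 251.0194051 ],
       [  0.        , 449.4446524 , 193.08181564],
       [  0.        ,   0.        ,   1.        ]]), 'R': array([[ 0.01524711, -0.99987611, -0.003909  ],
       [-0.99830814, -0.01500358, -0.05617606],
       [ 0.05611045,  0.00475891, -0.99841323]]), 't': array([ -82.99026477,  515.32607734, 1044.50775627])}
wrist {'intrinsics': array([[297.31863964,   0.        , 252.4452601 ],
       [  0.        , 297.31863964, 192.22098456],
       [  0.        ,   0.        ,   1.        ]]), 'R': array([[-0.41845606, -0.90823648,  0.00101192],
       [-0.857598  ,  0.3954915 ,  0.3288041 ],
       [-0.29903209,  0.13672225, -0.94439761]]), 't': array([624.52165693, -43.23764089, 381.40474422])}
```

View pics/side0.png

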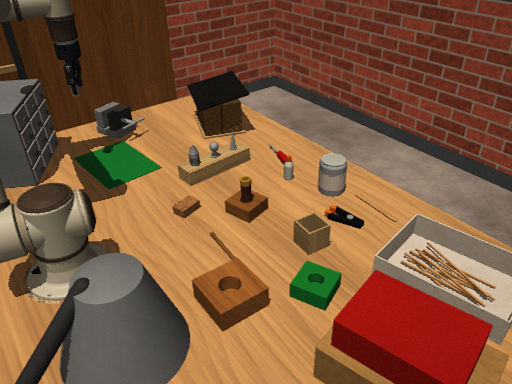

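View pics/top0.png

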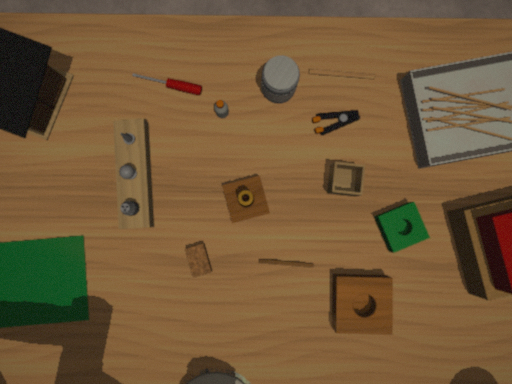

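Candidates for the chuck: the item at top (129,207)/side (193,155), the ball tool (127,171)/(214,149), and the awl (128,138)/(233,141). The first one, wide with a nose, looks like the chuck. For the block: the brown one at top (245,198) holds the handle and is the smaller one. The big brown one at (364,305) and the green one at (403,226) are decoys. The pot is at (346,178). Next is a close crop to check.

```bash
python3 - <<'E'
import cv2, numpy as np
t=cv2.imread('pics/top0.png'); s=cv2.imread('pics/side0.png')
R=lambda im,x0,x1,y0,y1,W,H: cv2.resize(im[y0:y1,x0:x1],(W,H),interpolation=cv2.INTER_CUBIC)
a=R(t,100,160,110,240,276,598)      # 4.6x
b=R(s,175,275,125,225,300,300); c=R(t,215,275,168,228,298,298)
d=R(t,320,372,152,204,220,300); e=R(s,285,335,205,255,220,298)
out=np.zeros((598,800,3),np.uint8); out[:,:276]=a; out[:300,276:576]=b; out[300:,276:574]=c
out[:300,576:796]=d; out[300:,576:796]=e
cv2.imwrite('pics/crop1.png',out)
E
```

```text
(no output)
```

View pics/crop1.png

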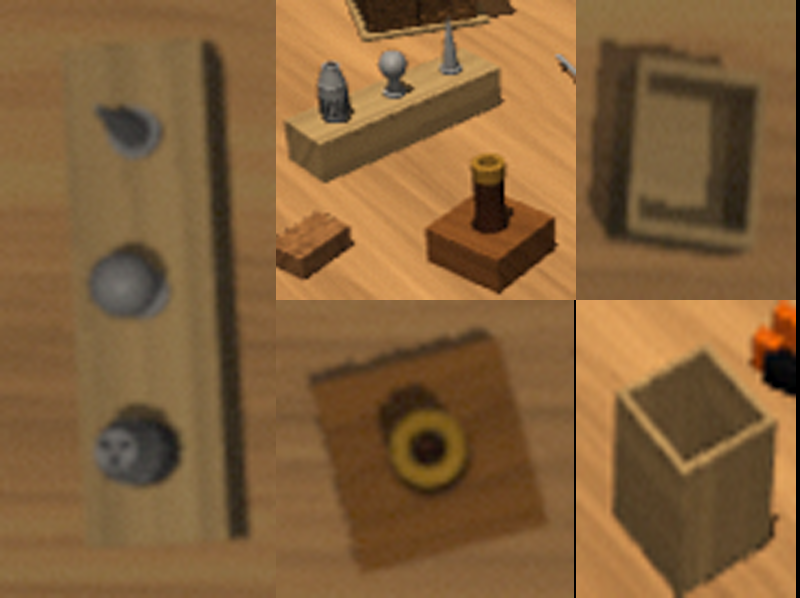

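The crop confirms the chuck: the jawed nose is at top (125.4,207.8) and side (194,147.7). The ferrule is centred near top (245,198) and the pot rim near (347,178). Next I'll measure positions by casting rays.

```bash
cat > h.py <<'E'
from bench import arm
import numpy as np, cv2
P={n:arm.camera_params(n) for n in("side","top")}
def ray(n,uv,p=None):
    p=p or P[n]; K=p["intrinsics"]; x=(uv[0]-K[0,2])/K[0,0]; y=(uv[1]-K[1,2])/K[1,1]
    d=np.array([x,y,1.])
    if n=="wrist":
        th=np.hypot(x,y); d=np.array([x/th*np.sin(th),y/th*np.sin(th),np.cos(th)]) if th>1e-9 else np.array([0,0,1.])
    return -p["R"].T@p["t"], p["R"].T@(d/np.linalg.norm(d))
def onz(n,uv,z,p=None):
    o,d=ray(n,uv,p); return o+d*(z-o[2])/d[2]
def tri(*ru):
    A=np.zeros((3,3));b=np.zeros(3);
    for o,d in ru:
        M=np.eye(3)-np.outer(d,d);A+=M;b+=M@o
    return np.linalg.solve(A,b)
E
python3 - <<'E'
from h import *
np.set_printoptions(precision=1,suppress=True)
t=cv2.imread('pics/top0.png'); s=cv2.imread('pics/side0.png')
print('nose tri',tri(ray("top",(125.4,207.8)),ray("side",(194,147.7))), 'top@114',onz("top",(125.4,207.8),114),'side@114',onz("side",(194,147.7),114))
for n,im,(x0,x1,y0,y1) in(("top",t,(225,265,180,215)),("side",s,(225,265,165,200))):
    h=cv2.cvtColor(im,cv2.COLOR_BGR2HSV); m=np.zeros(h.shape[:2],np.uint8)
    m[y0:y1,x0:x1]=cv2.inRange(h,(18,140,90),(35,255,255))[y0:y1,x0:x1]
    c=max(cv2.findContours(m,0,2)[0],key=cv2.contourArea)
    x,y,w,hh=cv2.boundingRect(c); (cx,cy),r=cv2.minEnclosingCircle(c)
    print(n,'ferrule',x,y,w,hh,cx,cy,r,'@110',onz(n,(cx,cy),110))
# side mouth ~ top ellipse of ferrule: crop (488,160)/3
print('mouth tri',tri(ray("top",(245.4,197.6)),ray("side",(175+212/3,125+160/3))))
A=[(65,45),(205,40),(230,540),(85,545)]
C=np.array([onz("top",(100+a/4.6,110+b/4.6),50) for a,b in A]);print('rack',C,C.mean(0),[np.linalg.norm(C[i]-C[i-1]) for i in range(4)])
B=[(642,60),(758,75),(748,248),(628,232)]
C=np.array([onz("top",(320+(a-576)*52/220,152+b*52/300),70) for a,b in B]);print('pot top',C,C.mean(0),[np.linalg.norm(C[i]-C[i-1]) for i in range(4)])
B=[(618,396),(703,349),(775,420),(685,472)]
C=np.array([onz("side",(285+(a-576)*50/220,205+(b-300)*50/298),70) for a,b in B]);print('pot side',C,C.mean(0),[np.linalg.norm(C[i]-C[i-1]) for i in range(4)])
B=[(308,380),(490,332),(547,520),(362,572)]
C=np.array([onz("top",(215+(a-276)*60/298,168+(b-300)*60/298),40) for a,b in B]);print('block top',C,C.mean(0),[np.linalg.norm(C[i]-C[i-1]) for i in range(4)])
from scipy.spatial.transform import Rotation as Ro
print(Ro.from_quat(arm.read_state()["ee_rot"]).as_matrix())
E
```

```text
nose tri [477.8 191.2 110.8] top@114 [475.5 191.7 114. ] side@114 [477.  183.8 114. ]
top ferrule 238 190 15 16 245.16128540039062 197.19354248046875 7.8144121170043945 @110 [502.1 -63.2 110. ]
side ferrule 241 176 10 10 245.5 180.5 5.147915363311768 @110 [497.9 -72.3 110. ]
mouth tri [502.3 -64.5 111.5]
rack [[678.6 242.1  50. ]
 [682.2 172.1  50. ]
 [433.1 152.6  50. ]
 [429.6 224.1  50. ]] [555.9 197.7  50. ] [np.float64(249.71350445948926), np.float64(70.08230972624834), np.float64(249.80512282979947), np.float64(71.59515704119208)]
pot top [[ 585.  -263.7   70. ]
 [ 580.1 -325.1   70. ]
 [ 512.8 -319.9   70. ]
 [ 518.1 -256.7   70. ]] [ 549.  -291.3   70. ] [np.float64(67.34201492109864), np.float64(61.522347466446895), np.float64(67.46900938780631), np.float64(63.42358582595422)]
pot side [[ 520.3 -261.    70. ]
 [ 583.2 -266.2   70. ]
 [ 581.7 -329.9   70. ]
 [ 516.6 -324.2   70. ]] [ 550.5 -295.3   70. ] [np.float64(63.34901352106056), np.float64(63.154802363544185), np.float64(63.71652588861267), np.float64(65.34524114722346)]
block top [[ 534.7   -6.9   40. ]
 [ 558.3  -90.9   40. ]
 [ 471.6 -118.5   40. ]
 [ 446.3  -33.5   40. ]] [502.8 -62.5  40. ] [np.float64(92.31034313318138), np.float64(87.26167730718191), np.float64(91.00058559859819), np.float64(88.65814726249391)]
[[ 0.9 -0.4 -0. ]
 [-0.4 -0.9 -0. ]
 [ 0.   0.  -1. ]]
```

Call:
{"name": "servo_tool", "arguments": {
  "rows": [
    [[85, 20, 14, 0, 0, 0, -0.03], [85, 65, 46, 0, 0, 0, -0.1], [85, 120, 85, 0, 0, 0, -0.18], [85, 175, 125, 0, 0, 0, -0.26], [85, 230, 164, 0, 0, 0, -0.34], [85, 285, 203, 5, 0, 0, -0.42], [85, 325, 232, 15, 0, 0, -0.48], [85, 345, 246, 25, 0, 0, -0.508], [85, 353, 251.5, 30, 0, 0, -0.508], [85, 353, 251.5, 30, 0, 0, -0.508]]
  ]
}}

```text
clock: 1.4
position: [476.6, 191.7, 200.9]
ee_rot: [0.999, 0.038, -0.0, 0.0]
contact_force: [0.2, 0.3, 0.7]
gripper_width: 84.7
grasp_force: 0.0
```

```bash
cat >> h.py <<'E'
from scipy.spatial.transform import Rotation as Ro
def to(x,y,z,yaw=None,s=None):
    "shift in tool axes from measured pose to a world TCP target; turn about tool z for yaw (deg) of tool x"
    s=s or arm.read_state(); R=Ro.from_quat(s["ee_rot"]).as_matrix()
    cur=np.degrees(np.arctan2(R[1,0],R[0,0])); 
    out=R.T@(np.array([x,y,z])-s["position"])
    turn=0 if yaw is None else -np.radians((yaw-cur+90)%180-90)
    print("t",round(s["clock"],2),"pos",s["position"].round(1),"yaw",cur.round(2),"shift",out.round(1),"turn",round(turn,3),"F",s["contact_force"].round(1),"w",round(s["gripper_width"],1),"g",round(s["grasp_force"],1),"Zaxis",R[:,2].round(4))
def snap(n,f):
    p=arm.camera_params(n); im=arm.get_image(n); cv2.imwrite(f,im[...,::-1]); return im[...,::-1].copy(),p
E
python3 - <<'E'
from h import *
to(476,191.6,120,4.4)
im,p=snap("wrist","pics/w1.png"); print(-p["R"].T@p["t"])
E
```

```text
t 1.4 pos [476.6 191.7 200.9] yaw 4.36 shift [-0.5  0.  80.9] turn -0.001 F [0.2 0.3 0.7] w 84.7 g 0.0 Zaxis [-8.e-04 -5.e-04 -1.e+00]
[561.68199926 198.19482157 344.25989068]
```

View pics/w1.png

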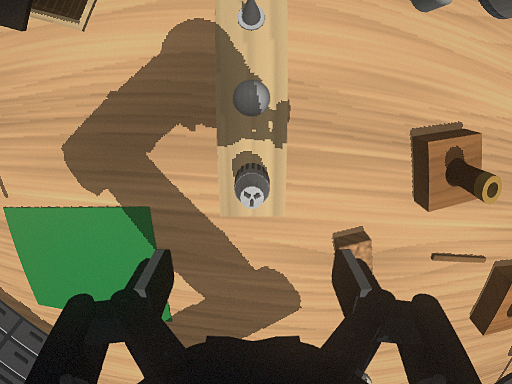

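The wrist view shows the chuck's nose with its three jaws at (252,196), between the fingers, and the handle's mouth at about (490,187).

```bash
python3 - <<'E'
from h import *
p=arm.camera_params("wrist")
print(onz("wrist",(252,196),114,p),onz("wrist",(252.5,180),94,p),onz("wrist",(490.5,187),110,p))
print(tri(ray("wrist",(252,196),p),ray("top",(125.4,207.8))), tri(ray("wrist",(490.5,187),p),ray("top",(245.2,197.3))))
E
```

```text
[478.21832462 193.11825825 114.        ] [485.9714703  193.31330413  94.        ] [505.52379846 -59.96255984 110.        ]
[475.77266986 193.18918227 107.804517  ] [503.3768623  -63.57693104 106.36926866]
```

Call:
{"name": "servo_tool", "arguments": {
  "rows": [
    [[85, 0.5, -0.5, 25, 0, 0, 0], [85, 0.5, -0.5, 65, 0, 0, 0], [85, 0.5, -0.5, 100, 0, 0, 0], [85, 0.5, -0.5, 125, 0, 0, 0], [85, 0.5, -0.5, 137, 0, 0, 0], [85, 0.5, -0.5, 141, 0, 0, 0], [60, 0.5, -0.5, 141, 0, 0, 0], [45, 0.5, -0.5, 141, 0, 0, 0], [30, 0.5, -0.5, 141, 0, 0, 0], [20, 0.5, -0.5, 141, 0, 0, 0]]
  ]
}}

```text
clock: 2.7
position: [477.6, 192.7, 61.3]
ee_rot: [0.999, 0.039, 0.001, -0.0]
contact_force: [-0.6, -0.0, 4.9]
gripper_width: 30.7
grasp_force: 59.0
```

Call:
{"name": "servo_tool", "arguments": {
  "rows": [
    [[10, 0, 0, 0, 0, 0, 0], [10, 0, 0, 0, 0, 0, 0], [10, 0, 0, 0, 0, 0, 0], [10, 0, 0, 0, 0, 0, 0]]
  ]
}}

```text
clock: 3.2
position: [477.6, 192.7, 61.3]
ee_rot: [0.999, 0.039, 0.001, -0.0]
contact_force: [-2.0, -0.5, 6.0]
gripper_width: 30.4
grasp_force: 59.0
```

Call:
{"name": "servo_tool", "arguments": {
  "rows": [
    [[10, 0, 0, -5, 0, 0, 0], [10, 0, 0, -20, 0, 0, 0], [10, 0, 0, -45, 0, 0, 0], [10, 0, 0, -75, 0, 0, 0], [10, 0, 0, -105, 0, 0, 0], [10, 0, 0, -122, 0, 0, 0], [10, 0, 0, -128, 0, 0, 0], [10, 0, 0, -128, 0, 0, 0], [10, 0, 0, -128, 0, 0, 0]]
  ]
}}

```text
clock: 4.32
position: [476.6, 192.1, 187.4]
ee_rot: [0.999, 0.038, -0.001, 0.001]
contact_force: [-0.2, 0.1, -2.2]
gripper_width: 30.5
grasp_force: 59.5
```

```bash
python3 - <<'E'
from h import *
to(503,-63,185,4.4)
E
```

```text
t 4.33 pos [476.6 192.1 187.4] yaw 4.41 shift [  6.7 256.4   2.6] turn 0.0 F [-0.2  0.1 -2.2] w 30.5 g 59.5 Zaxis [-0.0018 -0.0011 -1.    ]
```

Call:
{"name": "servo_tool", "arguments": {
  "rows": [
    [[10, 0.5, 15, 0, 0, 0, 0], [10, 1.5, 50, 0, 0, 0, 0], [10, 2.5, 95, 0, 0, 0, 0], [10, 4, 140, 0, 0, 0, 0], [10, 5, 185, 0, 0, 0, 0], [10, 6, 225, 0, 0, 0, 0], [10, 6.7, 248, 2, 0, 0, 0], [10, 6.7, 256, 6, 0, 0, 0], [10, 6.7, 256.4, 10, 0, 0, 0], [10, 6.7, 256.4, 10, 0, 0, 0]]
  ]
}}

```text
clock: 5.58
position: [503.2, -62.2, 177.7]
ee_rot: [0.999, 0.039, -0.001, 0.0]
contact_force: [-0.1, 0.2, -1.9]
gripper_width: 31.0
grasp_force: 59.7
```

```bash
python3 - <<'E'
from h import *
to(503,-63,175,4.4)
a,p=snap("side","pics/s2.png"); b,_=snap("top","pics/t2.png"); w,_=snap("wrist","pics/w2.png")
out=np.zeros((600,800,3),np.uint8)
out[:600,:400]=cv2.resize(a[135:225,215:275],(400,600),interpolation=cv2.INTER_CUBIC)
out[:400,400:]=cv2.resize(b[168:228,215:275],(400,400),interpolation=cv2.INTER_CUBIC)
out[400:,400:]=cv2.resize(w[120:320,160:360],(400,400),interpolation=cv2.INTER_CUBIC)[60:260]
cv2.imwrite('pics/crop2.png',out)
E
```

```text
t 5.58 pos [503.2 -62.2 177.7] yaw 4.46 shift [-0.2  0.8  2.7] turn 0.001 F [-0.1  0.2 -1.9] w 31.0 g 59.7 Zaxis [-1.4e-03 -1.0e-04 -1.0e+00]
```

View pics/crop2.png

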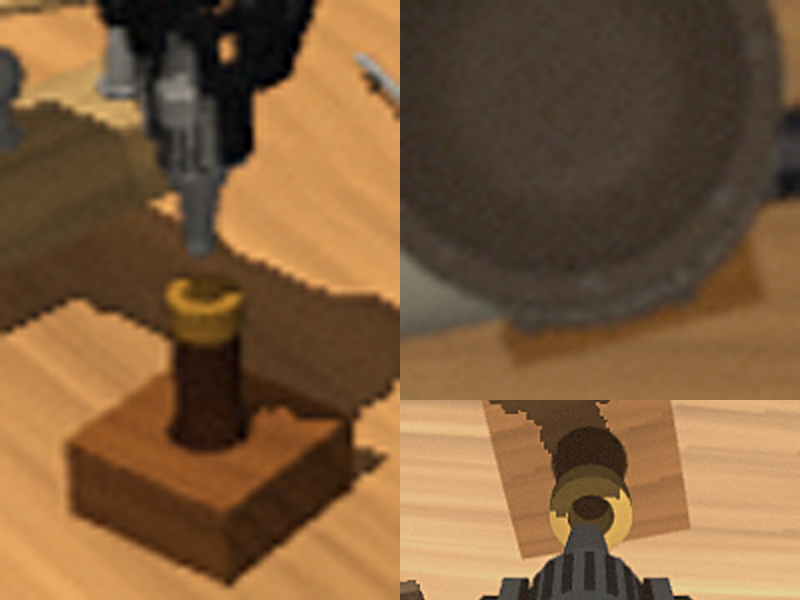

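Side: the tip is at about (245.2,172.8) and the mouth at (245.8,179). Wrist: the tip is near (254,212.5) and the ferrule top ring is centred near (255.5,204). The top view is hidden by the arm.

```bash
python3 - <<'E'
from h import *
p=arm.camera_params("wrist"); np.set_printoptions(precision=1,suppress=True)
print("tip",onz("side",(245.15,172.5),129.4),onz("wrist",(254,212),129.4,p),tri(ray("side",(245.15,172.5)),ray("wrist",(254,212),p)))
print("mouth",onz("side",(245.75,179),110),onz("wrist",(255.5,204),110,p),tri(ray("side",(245.75,179)),ray("wrist",(255.5,204),p)))
w=cv2.imread("pics/w2.png"); h=cv2.cvtColor(w,cv2.COLOR_BGR2HSV)[180:240,220:290]
m=cv2.inRange(h,(18,110,60),(38,255,255)); c=max(cv2.findContours(m,0,2)[0],key=cv2.contourArea); print(cv2.boundingRect(c)+np.array([220,180,0,0]))
E
```

```text
tip [504.3 -62.6 129.4] [507.3 -62.6 129.4] [505.9 -62.  128.1]
mouth [503.  -66.2 110. ] [505.9 -63.9 110. ] [504.9 -63.9 108. ]
[235 182  41  43]
```

Call:
{"name": "servo_tool", "arguments": {
  "rows": [
    [[10, -1, 1.7, 0, 0, 0, 0], [10, -1, 1.7, 6, 0, 0, 0], [10, -1, 1.7, 13, 0, 0, 0], [10, -1, 1.7, 20, 0, 0, 0], [10, -1, 1.7, 26, 0, 0, 0], [10, -1, 1.7, 30, 0, 0, 0], [10, -1, 1.7, 30, 0, 0, 0]]
  ]
}}

```text
clock: 6.6
position: [502.6, -64.4, 147.9]
ee_rot: [0.999, 0.039, -0.0, 0.0]
contact_force: [0.6, 0.4, -2.6]
gripper_width: 30.4
grasp_force: 59.7
```

Call:
{"name": "servo_tool", "arguments": {
  "rows": [
    [[10, 0, 0, 4, 0, 0, 0], [10, 0, 0, 8, 0, 0, 0], [10, 0, 0, 11, 0, 0, 0], [10, 0, 0, 13, 0, 0, 0], [10, 0, 0, 13, 0, 0, 0]]
  ]
}}

```text
clock: 7.22
position: [502.7, -64.4, 135.2]
ee_rot: [0.999, 0.039, -0.0, 0.0]
contact_force: [-0.6, -0.5, -1.7]
gripper_width: 30.5
grasp_force: 59.7
```

Call:
{"name": "servo_tool", "arguments": {
  "rows": [
    [[10, 0, 0, 1, 0, 0, 0], [10, 0, 0, 2, 0, 0, 0], [10, 0, 0, 3, 0, 0, 0], [10, 0, 0, 4, 0, 0, 0], [10, 0, 0, 4, 0, 0, 0]]
  ]
}}

```text
clock: 7.85
position: [502.7, -64.4, 131.2]
ee_rot: [0.999, 0.039, -0.0, 0.0]
contact_force: [0.3, -0.5, -2.8]
gripper_width: 30.7
grasp_force: 59.7
```

Call:
{"name": "servo_tool", "arguments": {
  "rows": [
    [[10, 0, 0, 0.4, 0, 0, 0], [10, 0, 0, 0.4, 0, 0, 0], [10, 0, 0, 0.4, 0, 0, 0]]
  ]
}}

```text
clock: 8.22
position: [502.8, -64.4, 130.9]
ee_rot: [0.999, 0.039, 0.0, -0.0]
contact_force: [0.1, 0.0, -1.7]
gripper_width: 30.8
grasp_force: 59.7
```

Call:
{"name": "servo_tool", "arguments": {
  "rows": [
    [[10, 0, 0, 0.4, 0, 0, 0], [10, 0, 0, 0.4, 0, 0, 0], [10, 0, 0, 0.4, 0, 0, 0]]
  ]
}}

```text
clock: 8.6
position: [502.7, -64.4, 130.5]
ee_rot: [0.999, 0.039, -0.0, 0.0]
contact_force: [-1.0, 0.3, -2.1]
gripper_width: 30.4
grasp_force: 59.7
```

Call:
{"name": "servo_tool", "arguments": {
  "rows": [
    [[10, 0, 0, 0.4, 0, 0, 0], [10, 0, 0, 0.4, 0, 0, 0]]
  ]
}}

```text
clock: 8.85
position: [502.7, -64.4, 130.1]
ee_rot: [0.999, 0.039, -0.0, -0.0]
contact_force: [-0.6, -0.0, -1.9]
gripper_width: 30.3
grasp_force: 59.7
```

Call:
{"name": "servo_tool", "arguments": {
  "rows": [
    [[10, 0, 0, 0.4, 0, 0, 0], [10, 0, 0, 0.4, 0, 0, 0]]
  ]
}}

```text
clock: 9.1
position: [502.7, -64.4, 129.7]
ee_rot: [0.999, 0.039, -0.0, 0.0]
contact_force: [0.6, 0.6, -2.4]
gripper_width: 30.4
grasp_force: 59.7
```

Call:
{"name": "servo_tool", "arguments": {
  "rows": [
    [[10, 0, 0, 0.4, 0, 0, 0], [10, 0, 0, 0.4, 0, 0, 0]]
  ]
}}

```text
clock: 9.35
position: [502.7, -64.4, 129.3]
ee_rot: [0.999, 0.039, -0.0, -0.0]
contact_force: [0.1, 0.1, -1.8]
gripper_width: 30.4
grasp_force: 59.7
```

Call:
{"name": "servo_tool", "arguments": {
  "rows": [
    [[10, 0, 0, 0.3, 0, 0, 0], [10, 0, 0, 0.3, 0, 0, 0]]
  ]
}}

```text
clock: 9.6
position: [502.8, -64.4, 129.0]
ee_rot: [0.999, 0.039, 0.0, 0.0]
contact_force: [0.3, -0.0, -1.7]
gripper_width: 30.7
grasp_force: 59.7
```

Call:
{"name": "servo_tool", "arguments": {
  "rows": [
    [[10, 0, 0, 0.3, 0, 0, 0], [10, 0, 0, 0.3, 0, 0, 0]]
  ]
}}

```text
clock: 9.85
position: [502.8, -64.4, 128.8]
ee_rot: [0.999, 0.039, 0.0, 0.0]
contact_force: [0.7, 0.9, -1.3]
gripper_width: 30.4
grasp_force: 59.7
```

Call:
{"name": "servo_tool", "arguments": {
  "rows": [
    [[10, 0, 0, 0.3, 0, 0, 0], [10, 0, 0, 0.3, 0, 0, 0]]
  ]
}}

```text
clock: 10.1
position: [502.9, -64.4, 128.6]
ee_rot: [0.999, 0.039, 0.0, -0.0]
contact_force: [-0.1, 1.4, 0.7]
gripper_width: 30.2
grasp_force: 59.7
```

Contact is starting.

Call:
{"name": "servo_tool", "arguments": {
  "rows": [
    [[10, 0, 0, 0.2, 0, 0, 0], [10, 0, 0, 0.2, 0, 0, 0]]
  ]
}}

```text
clock: 10.35
position: [503.0, -64.4, 128.4]
ee_rot: [0.999, 0.039, 0.0, 0.0]
contact_force: [0.1, 1.5, 1.2]
gripper_width: 30.2
grasp_force: 59.7
```

Call:
{"name": "servo_tool", "arguments": {
  "rows": [
    [[10, 0, 0, 0.3, 0, 0, 0], [10, 0, 0, 0.3, 0, 0, 0]]
  ]
}}

```text
clock: 10.6
position: [503.0, -64.4, 128.3]
ee_rot: [0.999, 0.039, 0.0, 0.0]
contact_force: [-0.5, 0.6, 2.5]
gripper_width: 30.7
grasp_force: 59.7
```

Call:
{"name": "servo_tool", "arguments": {
  "rows": [
    [[10, 0, 0, 0.3, 0, 0, 0], [10, 0, 0, 0.3, 0, 0, 0]]
  ]
}}

```text
clock: 10.85
position: [503.1, -64.3, 128.1]
ee_rot: [0.999, 0.039, 0.0, 0.0]
contact_force: [-0.3, 1.5, 5.4]
gripper_width: 30.7
grasp_force: 59.8
```

Call:
{"name": "servo_tool", "arguments": {
  "rows": [
    [[10, 0, 0, 0.4, 0, 0, 0], [10, 0, 0, 0.4, 0, 0, 0]]
  ]
}}

```text
clock: 11.1
position: [503.2, -64.3, 127.9]
ee_rot: [0.999, 0.039, 0.001, 0.0]
contact_force: [-0.6, 1.4, 6.0]
gripper_width: 30.5
grasp_force: 60.2
```

Call:
{"name": "servo_tool", "arguments": {
  "rows": [
    [[10, 0, 0, 0.4, 0, 0, 0], [10, 0, 0, 0.4, 0, 0, 0]]
  ]
}}

```text
clock: 11.35
position: [503.3, -64.4, 127.8]
ee_rot: [0.999, 0.039, 0.001, 0.0]
contact_force: [-1.2, 1.1, 7.8]
gripper_width: 30.6
grasp_force: 60.3
```

Call:
{"name": "servo_tool", "arguments": {
  "rows": [
    [[10, 0, 0, 0.5, 0, 0, 0], [10, 0, 0, 0.5, 0, 0, 0]]
  ]
}}

```text
clock: 11.6
position: [503.5, -64.4, 127.7]
ee_rot: [0.999, 0.039, 0.001, 0.0]
contact_force: [-1.5, 2.9, 9.8]
gripper_width: 30.5
grasp_force: 60.5
```

Call:
{"name": "servo_tool", "arguments": {
  "rows": [
    [[10, 0, 0, 0.8, 0, 0, 0], [10, 0, 0, 0.8, 0, 0, 0]]
  ]
}}

```text
clock: 11.85
position: [503.7, -64.4, 127.5]
ee_rot: [0.999, 0.039, 0.001, 0.0]
contact_force: [-2.1, 1.8, 12.6]
gripper_width: 30.8
grasp_force: 60.9
```

Call:
{"name": "servo_tool", "arguments": {
  "rows": [
    [[10, 0, 0, 0.8, 0, 0, 0], [10, 0, 0, 0.8, 0, 0, 0]]
  ]
}}

```text
clock: 12.1
position: [504.0, -64.5, 127.4]
ee_rot: [0.999, 0.039, 0.002, 0.0]
contact_force: [-3.2, 2.0, 15.9]
gripper_width: 30.8
grasp_force: 61.2
```

Call:
{"name": "servo_tool", "arguments": {
  "rows": [
    [[10, 0, 0, 0.9, 0, 0, 0], [10, 0, 0, 0.9, 0, 0, 0], [10, 0, 0, 0.9, 0, 0, 0]]
  ]
}}

```text
clock: 12.48
position: [504.4, -64.5, 127.2]
ee_rot: [0.999, 0.039, 0.002, 0.001]
contact_force: [-3.8, 2.4, 18.0]
gripper_width: 30.7
grasp_force: 61.6
```

Call:
{"name": "servo_tool", "arguments": {
  "rows": [
    [[10, 0, 0, -1.5, 0, 0, 0], [10, 0, 0, -3.5, 0, 0, 0], [10, 0, 0, -5.5, 0, 0, 0], [10, 0, 0, -8, 0, 0, 0], [10, 0, 0, -12, 0, 0, 0], [10, 0, 0, -16, 0, 0, 0], [10, 0, 0, -20, 0, 0, 0], [10, 0, 0, -20, 0, 0, 0], [10, 0, 0, -20, 0, 0, 0]]
  ]
}}

```text
clock: 13.6
position: [502.6, -64.4, 143.8]
ee_rot: [0.999, 0.039, -0.0, -0.0]
contact_force: [-0.3, 0.1, -2.7]
gripper_width: 30.7
grasp_force: 59.5
```

```bash
python3 - <<'E'
from h import *
to(502.7,-64.4,127.2)
a,p=snap("side","pics/s3.png"); w,_=snap("wrist","pics/w3.png")
out=np.zeros((600,800,3),np.uint8)
out[:600,:400]=cv2.resize(a[135:225,215:275],(400,600),interpolation=cv2.INTER_CUBIC)
out[:400,400:]=cv2.resize(w[120:320,160:360],(400,400),interpolation=cv2.INTER_CUBIC)
cv2.imwrite('pics/crop3.png',out); print(arm.read_state()["contact_force"],arm.read_state()["wrist_torque"])
E
```

```text
t 13.6 pos [502.6 -64.4 143.8] yaw 4.42 shift [ 0.1  0.  16.6] turn 0 F [-0.3  0.1 -2.7] w 30.7 g 59.5 Zaxis [-2.e-04  1.e-04 -1.e+00]
[ 0.12847358 -0.57013552 -3.04448499] [-0.01999574 -0.05175705  0.01160869]
```

View pics/crop3.png

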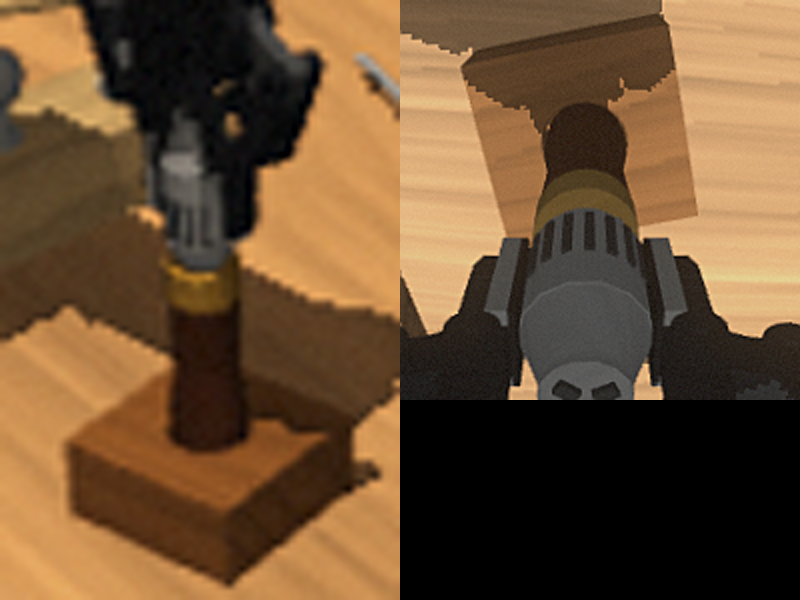

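The handle came up with the chuck: the ferrule is tight under the chuck, about 16 mm higher, and the tool hangs upright. I'll lift it clear, then carry it to the pot.

Call:
{"name": "servo_tool", "arguments": {
  "rows": [
    [[10, 0, 0, -8, 0, 0, 0], [10, 0, 0, -22, 0, 0, 0], [10, 0, 0, -40, 0, 0, 0], [10, 0, 0, -58, 0, 0, 0], [10, 0, 0, -74, 0, 0, 0], [10, 0, 0, -82, 0, 0, 0], [10, 0, 0, -82, 0, 0, 0]]
  ]
}}

```text
clock: 14.58
position: [503.0, -64.3, 226.7]
ee_rot: [0.999, 0.039, 0.001, -0.0]
contact_force: [-0.6, -0.5, -4.5]
gripper_width: 30.4
grasp_force: 59.6
```

```bash
python3 - <<'E'
from h import *
to(550,-294,225,-5)
E
```

```text
t 14.57 pos [503.  -64.3 226.7] yaw 4.42 shift [ 29.1 232.6   1.7] turn 0.164 F [-0.6 -0.5 -4.5] w 30.4 g 59.6 Zaxis [ 1.8e-03  4.0e-04 -1.0e+00]
```

Call:
{"name": "servo_tool", "arguments": {
  "rows": [
    [[10, 1.5, 12, 0, 0, 0, 0], [10, 5, 40, 0, 0, 0, 0], [10, 10, 80, 0, 0, 0, 0], [10, 15, 120, 0, 0, 0, 0], [10, 20, 160, 0, 0, 0, 0], [10, 25, 198, 0, 0, 0, 0], [10, 28, 224, 0, 0, 0, 0], [10, 29, 232, 0, 0, 0, 0], [10, 29, 232.5, 0, 0, 0, 0], [10, 29, 232.5, 0, 0, 0, 0]]
  ]
}}

```text
clock: 15.82
position: [549.3, -293.4, 225.6]
ee_rot: [0.999, 0.039, -0.0, -0.0]
contact_force: [0.7, -0.1, -3.4]
gripper_width: 30.7
grasp_force: 60.0
```

```bash
python3 - <<'E'
from h import *
to(550,-294,127)
a,p=snap("side","pics/s4.png"); w,p=snap("wrist","pics/w4.png")
out=np.zeros((600,800,3),np.uint8)
out[:600,:400]=cv2.resize(a[155:260,275:345],(400,600),interpolation=cv2.INTER_CUBIC)
out[:400,400:]=cv2.resize(w[100:300,160:360],(400,400),interpolation=cv2.INTER_CUBIC)
cv2.imwrite('pics/crop4.png',out)
E
```

```text
t 15.82 pos [ 549.3 -293.4  225.6] yaw 4.46 shift [ 0.7  0.7 98.6] turn 0 F [ 0.7 -0.1 -3.4] w 30.7 g 60.0 Zaxis [-7.e-04  4.e-04 -1.e+00]
```

View pics/crop4.png

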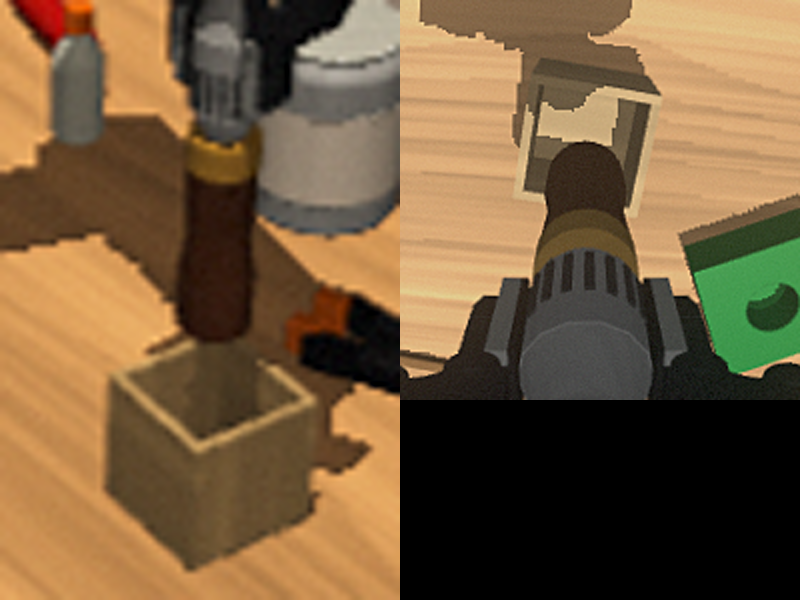

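The handle hangs straight over the middle of the pot (side crop: foot about (215,330), opening about (212,390)). Lowering.

Call:
{"name": "servo_tool", "arguments": {
  "rows": [
    [[10, 0.5, 0.5, 8, 0, 0, 0], [10, 0.5, 0.5, 24, 0, 0, 0], [10, 0.5, 0.5, 42, 0, 0, 0], [10, 0.5, 0.5, 60, 0, 0, 0], [10, 0.5, 0.5, 75, 0, 0, 0], [10, 0.5, 0.5, 86, 0, 0, 0], [10, 0.5, 0.5, 94, 0, 0, 0], [10, 0.5, 0.5, 98, 0, 0, 0], [10, 0.5, 0.5, 99, 0, 0, 0], [10, 0.5, 0.5, 99, 0, 0, 0]]
  ]
}}

```text
clock: 17.18
position: [550.4, -294.6, 127.3]
ee_rot: [0.999, 0.039, 0.0, 0.0]
contact_force: [0.7, 0.5, -3.2]
gripper_width: 30.4
grasp_force: 60.0
```

Call:
{"name": "servo_tool", "arguments": {
  "rows": [
    [[10, 0, 0, 0.5, 0, 0, 0], [10, 0, 0, 1, 0, 0, 0], [10, 0, 0, 1.5, 0, 0, 0], [10, 0, 0, 2, 0, 0, 0], [10, 0, 0, 2, 0, 0, 0]]
  ]
}}

```text
clock: 17.8
position: [550.1, -294.4, 124.7]
ee_rot: [0.999, 0.039, -0.0, -0.0]
contact_force: [0.5, -0.2, -3.8]
gripper_width: 30.5
grasp_force: 60.0
```

Call:
{"name": "servo_tool", "arguments": {
  "rows": [
    [[10, 0, 0, 0.3, 0, 0, 0], [10, 0, 0, 0.6, 0, 0, 0], [10, 0, 0, 1, 0, 0, 0], [10, 0, 0, 1.3, 0, 0, 0], [10, 0, 0, 1.6, 0, 0, 0], [10, 0, 0, 1.6, 0, 0, 0]]
  ]
}}

```text
clock: 18.55
position: [550.1, -294.4, 123.2]
ee_rot: [0.999, 0.039, -0.0, -0.0]
contact_force: [0.4, -0.2, -3.0]
gripper_width: 30.5
grasp_force: 60.0
```

Call:
{"name": "servo_tool", "arguments": {
  "rows": [
    [[10, 0, 0, 0.3, 0, 0, 0], [10, 0, 0, 0.6, 0, 0, 0], [10, 0, 0, 0.6, 0, 0, 0]]
  ]
}}

```text
clock: 18.92
position: [550.1, -294.4, 122.6]
ee_rot: [0.999, 0.039, -0.0, -0.0]
contact_force: [0.7, -0.2, -2.7]
gripper_width: 30.1
grasp_force: 60.0
```

Call:
{"name": "servo_tool", "arguments": {
  "rows": [
    [[10, 0, 0, 0.3, 0, 0, 0], [10, 0, 0, 0.5, 0, 0, 0], [10, 0, 0, 0.5, 0, 0, 0]]
  ]
}}

```text
clock: 19.3
position: [550.2, -294.5, 122.4]
ee_rot: [0.999, 0.039, 0.0, 0.0]
contact_force: [-0.3, 0.7, -1.7]
gripper_width: 30.0
grasp_force: 60.1
```

Call:
{"name": "servo_tool", "arguments": {
  "rows": [
    [[10, 0, 0, 0.3, 0, 0, 0], [10, 0, 0, 0.5, 0, 0, 0], [10, 0, 0, 0.5, 0, 0, 0]]
  ]
}}

```text
clock: 19.68
position: [550.4, -294.5, 122.4]
ee_rot: [0.999, 0.039, 0.0, 0.0]
contact_force: [-0.4, 0.8, 2.4]
gripper_width: 30.4
grasp_force: 60.7
```

It touches at the expected height. I'll ease the load off, then open and retreat upward.

Call:
{"name": "servo_tool", "arguments": {
  "rows": [
    [[10, 0, 0, -0.4, 0, 0, 0], [10, 0, 0, -0.4, 0, 0, 0], [33, 0, 0, -0.4, 0, 0, 0], [36, 0, 0, -0.4, 0, 0, 0], [42, 0, 0, -0.4, 0, 0, 0], [55, 0, 0, -0.4, 0, 0, 0], [70, 0, 0, -0.4, 0, 0, 0], [80, 0, 0, -0.4, 0, 0, 0], [80, 0, 0, -0.4, 0, 0, 0], [80, 0, 0, -0.4, 0, 0, 0]]
  ]
}}

```text
clock: 20.92
position: [550.1, -294.4, 122.0]
ee_rot: [0.999, 0.039, -0.0, 0.0]
contact_force: [-0.1, 1.5, 0.5]
gripper_width: 80.0
grasp_force: 0.0
```

Call:
{"name": "servo_tool", "arguments": {
  "rows": [
    [[80, 0, 0, -5, 0, 0, 0], [80, 0, 0, -20, 0, 0, 0], [80, 0, 0, -45, 0, 0, 0], [80, 0, 0, -75, 0, 0, 0], [80, 0, 0, -105, 0, 0, 0], [80, 0, 0, -125, 0, 0, 0], [80, 0, 0, -130, 0, 0, 0], [80, 0, 0, -130, 0, 0, 0], [80, 0, 0, -130, 0, 0, 0]]
  ]
}}

```text
clock: 22.05
position: [549.6, -294.2, 250.9]
ee_rot: [0.999, 0.039, -0.001, -0.0]
contact_force: [-0.7, 0.9, -0.2]
gripper_width: 80.3
grasp_force: 0.0
```

```bash
python3 - <<'E'
from h import *
to(550,-294,127)
a,p=snap("side","pics/s5.png"); w,p=snap("wrist","pics/w5.png")
out=np.zeros((600,800,3),np.uint8)
out[:600,:400]=cv2.resize(a[155:260,275:345],(400,600),interpolation=cv2.INTER_CUBIC)
out[:300,400:]=cv2.resize(w,(400,300)); out[300:,400:]=cv2.resize(a,(400,300))
cv2.imwrite('pics/crop5.png',out)
E
```

```text
t 22.05 pos [ 549.6 -294.2  250.9] yaw 4.42 shift [  0.6  -0.  123.9] turn 0 F [-0.7  0.9 -0.2] w 80.3 g 0.0 Zaxis [-2.e-03  8.e-04 -1.e+00]
```

View pics/crop5.png

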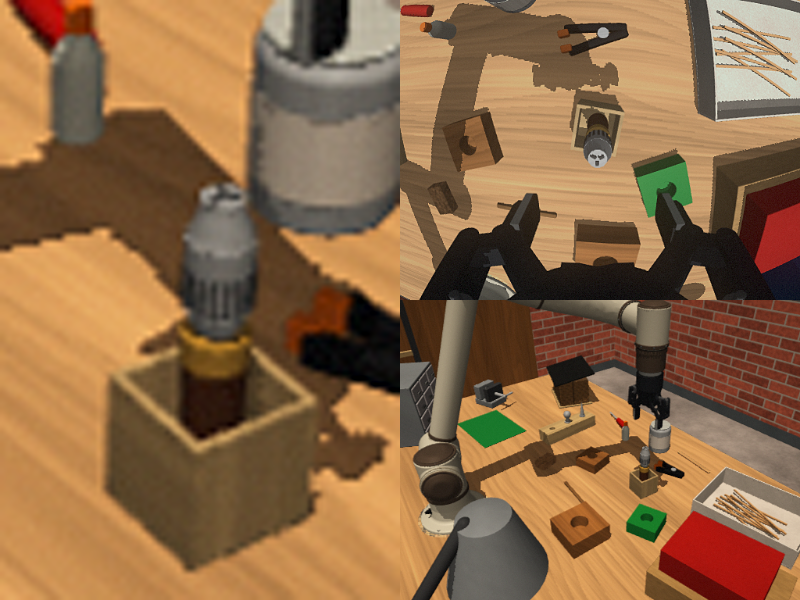

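The made-up tool stands upright in the pot, with the chuck's nose at side crop (222,195). The gripper is well clear and nothing else has moved.

```bash
python3 -c "
from bench import arm
print(arm.job_done())"
```

```text
the job is handed in; nothing more can be done
None
```

I set the chuck in the handle at about 20 N, lifted the tool by the chuck, stood it upright in the pot and handed the job in at about 22 s; no verdict came back.

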